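# Fit the interlock relay and hold the sprung pull rod at its mark

## Robot

A 6-joint arm with a two-finger parallel gripper is mounted at the origin on the work surface. World frame = base frame: x ahead of the robot, y to its left, z up, the work surface at z = 0. Lengths are in mm, angles in rad, forces in N, time in s.
With the tool pointing down it reaches from about 275 to 750 mm from the base axis. Payload 10.2 kg.
Tool frame: the origin (TCP) lies between the finger pads; the fingertips stand 17 mm ahead of it and the grasp point (between the pads) lies 2 mm behind it; z points along the fingers, y is the line along which they close (so a half turn about z gives the same grasp; the last joint's range is limited). The gripper opens to 85 mm and grips with 20 to 120 N. Pads are 22 mm wide; open, the fingers measure 114 mm over their backs; the gripper's body (76 mm by 85 mm) begins 54 mm behind the grasp point. The pads swing forward as they close: fully open they stand 13 mm farther back than shut.
Start: joints at [-1.419, 0.313, 1.498, -0, 1.331, -0.223], TCP at [192.183, -488.566, 220.994] pointing down, gripper open.
Joint ranges: [-2.94, 2.94], [-0.97, 2.17], [0.19, 2.56], [-1.23, 4.37], [0.02, 3.11], [-2.88, 2.88]. Speed limits (rad/s): [2.39, 2.39, 3.01, 3.14, 3.14, 3.14].

## Interface

Orientations are given as a unit quaternion [w, x, y, z].
In Python, from rig import * gives the robot as it stands.
- The arm moves only by the tool step_arm, never from a script. Its argument "commands" is text: rows parted by semicolons, each of 7 numbers parted by spaces: the opening, from 0 (shut) to 1 (fully open), then the shift along the tool's x, y, z in cm, then the turn, a rotation vector about the tool's x, y, z in rad. In form: hand x y z rx ry rz; .... A call has 1 to 20 rows; each row is the pose to reach, as a shift and turn from the pose commanded when the call began, along the tool's axes at that moment; what a row does not reach only later rows make up. A row lasts 1/12 s, in which the tool goes at most 41.7 mm and 7.16 degrees, less where a joint would pass 70% of its speed; a pose out of reach is approached as far as the arm can. A call with a gripper value outside its range is refused whole. The fingers move at their own pace and stop on an object; "newtons" is the grip in N (left out, the last holds). Time passes only in rows, so rows that repeat a pose let the fingers close. It gives the time, the measured TCP pose, the force, the opening and the grip force at its end, in the units of the state.
- sense(): the state, without advancing time (a new reading comes with each control period).
- capture(name): name is "side" or "top" or "wrist"; returns the picture (384x512x3 uint8, red, green, blue); there is no depth.
- camera_model(name): a dict with "mtx" (3x3 intrinsics, pixels), "eye" and "rotation" of the camera in the world. Camera axes: x right, y down, z forward; pixel columns grow to the right and rows downward; lengths in mm; the calibration is good to about 2 mm. A picture is of the moment at which its call begins: read the wrist's pose just before it. camera_model takes no time and is no camera call; for the wrist camera it gives the pose at the moment of the call.
- finish_job(): hands the job in; it is judged then, once.
Trained networks look in the newest picture that a camera, given by its name, has taken for a name from the list of things; names that differ only in an ending like _2 or _b are one class to them, and where a whole thing is asked for, a point or a joint stands for the part that bears it (a point fixed in the world has none). Each returns a list of dicts, best first, with "score" (0 to 1); they miss things now and then, are a little off and sometimes report something else, mostly with a low value. They report only what shows in the picture. A call takes as long as a camera call. They do not tell look-alikes from the thing itself.
- search_frame(camera, label): "rect" ([centre column, centre row, width, height] in pixels, round what is visible of it).
- trace(camera, label): "mask" (384x512 bool, what is visible of it) and "rect" ([centre column, centre row, width, height] in pixels, round what is visible of it).
- spot_point(camera, label): "xy" ([column, row] in pixels: a listed point, or the origin of a listed thing).
The state is a dict: "time_s": time; "joints": joint angles; "dq": joint speeds; "tau": joint torques, N m; "eef_pos": TCP position; "ee_rot": TCP orientation; "force": force on the tool from outside, world axes, zero at the start; "wrist_torque": the same for the moment, N m; "grip_width": opening from 0.0 (shut) to 1.0 (fully open); "grip_force": force on a finger pad.
Only numpy, scipy, OpenCV 4.12 (cv2) and the standard library are available. Lean on these libraries where they do the work, as an engineer would, in place of code of your own. Each camera call takes 0.05 s, during which the arm holds its last target. There are 200 camera calls.

## Task

Get the shaft trainer ready to jog: plug the blue relay into the empty grey socket, pushed fully home, and let go of it. Then take the yellow grip of the sprung pull rod and draw the rod out until its pointer lines up with the middle of the red flag, and finish while still holding it there against its spring: do not let go. Leave the black relay and the other things on the bench where they are.

Things in the scene. Friction and masses are not known exactly. Their poses are not given: they have to be found in the camera images.
- relay: Blue block relay (the one to fit), standing upright on its plug. Body 38 x 30 mm (its x by y) and 45 mm tall, white stripe on top; below the body a black plug 26 x 20 mm (x by y), 12 mm long. Origin: centre of the plug's underside; z up through the body; total height 57 mm, body from 12 to 57 mm above the origin. 55 to 110 g. It fits its socket either way round (half a turn about z).
- socket: Empty grey relay socket fixed to the table: block 90 x 64 mm (its x by y), 30 mm tall, brass screws along its two short ends. In the middle of its top a chamfered hole 29 x 23 mm (x by y), 14 mm deep. Origin: centre of the block's underside. A seated relay's underside of the body rests on the top face, so its origin is then 18 mm above the socket's origin.
- spare_relay: Black relay with an orange stripe, same size and origin as the blue one, standing on the table: not to be used or moved.
- rod_unit: Sprung pull-rod unit, fixed to the table: aluminium base plate 280 x 100 x 12 mm along its x (from 145 mm in front of to 135 mm behind the origin), with a grey spring housing 50 mm wide, 60 mm tall, whose front face lies at x = +25 mm (a 10 mm tube stub stands out from it). Origin: underside of the base plate. The rod pulls out of the housing along the unit's own -x; z up. A white scale lies on the plate on its +y side.
- pull_rod (a joint): How far the steel rod is pulled out, m: 0 = home against the housing, 0.105 = end stop, growing along the unit's -x. The spring pulls back with about 4 N at 0, plus 1 N for each 10 mm (so about 8 to 13 N at the mark); it snaps home if let go.
- rod_grip (a point): Point in the yellow grip block on the end of the 14 mm thick steel rod, 70 mm above the table and 15 mm below the block's top. The block is 16 mm thick along the rod (unit's x), 34 mm wide across it (unit's y), from 21 to 87 mm above the table; the rod's axis runs at 36 mm height. With the rod home the block's rear face is 27 mm from the tube stub and 37 mm from the housing. The point's axes are those of the unit.
- rod_pointer (a point): Tip of the small black pointer on the grip block, 40 mm to the unit's +y side of the rod axis and 30 mm above the table; it moves with the block, at the block's own middle along x.
- mark (a point): Centre of the red length-mark flag standing on the +y edge of the base plate, 10 mm wide along the rod, 8 mm thick, its top 34 mm above the table, this point 30 mm above the table. It does not move in a run, but is set differently each time, 45 to 85 mm of pull from the home position. Its axes are those of the unit; its middle lies 6 mm to the +y side of the pointer's tip.
- tape: Roll of cream tape lying flat, 100 mm across, 24 mm tall; origin under its centre. Bystander.
- pliers: Red-handled pliers lying flat, about 160 mm long, 14 mm tall. Bystander.
- wood_grip: Wooden grip 100 x 22 x 22 mm, lying. Bystander.
- screwdriver: Screwdriver lying on the left. Bystander.
- bearing: Steel bearing ring lying flat, 52 mm across, 15 mm tall, near the robot. Bystander.
- tray: Blue two-compartment tray 130 x 100 x 35 mm, on the left. Bystander.
- grease: Small jar with red cap, 50 mm across, 70 mm tall, on the right. Bystander.
Things that resemble listed ones, but are neither listed nor needed, are in the scene too. Of the things like the relay, leave any that is brown or green; of the rest the larger one is meant.

How it is judged (in metres and radians):
On the way, in this order (a step that is already met when the one before it is completed fails the run):
1. the blue relay is fully home in the socket and let go, with the rod still home (z of relay in the frame of socket between 0.012 and 0.0205 m and horizontal distance between relay and socket below 0.005 m and angle between the x axis of relay and the x axis of socket, either way round below 0.2 rad and angle between relay's own z axis and vertical below 0.08 rad and contact force between the fingers and relay below 0.1 N and value of joint pull_rod below 0.015 m), for 0.3 s.
2. the rod is drawn out to the flag and held by the fingers (x of rod_pointer in the frame of mark between -0.005 and 0.005 m and contact force between the fingers and pull_rod above 3 N), for 0.3 s.
At the end, for the whole second after the job is handed in: The relay is home in the socket (its body within 2.5 mm of resting on the socket's top, upright, centred) and not held; the pointer is within 5 mm of the flag's middle along the rod, still, and the fingers hold the grip with more than 3 N (all of step 2 and z of relay in the frame of socket between 0.012 and 0.0205 m and horizontal distance between relay and socket below 0.005 m and angle between the x axis of relay and the x axis of socket, either way round below 0.2 rad and angle between relay's own z axis and vertical below 0.08 rad and contact force between the fingers and relay below 0.1 N and velocity of joint pull_rod between -0.01 and 0.01 m/s); the arm keeps its last pose, push and grip.
It fails at once if the black relay is moved by more than 25 mm or tipped (distance of spare_relay from where it was at the start of the episode above 0.025 m or angle between spare_relay's own z axis and vertical above 0.5 rad).
It fails at once if another thing on the bench (tape, pliers, wooden grip, screwdriver, bearing, tray, jar) is moved by more than 25 mm (distance of any of tape, pliers, wood_grip, screwdriver, bearing, tray, grease from where it was at the start of the episode above 0.025 m).
It also fails if it takes over 59 s, if anything falls off the work surface, if the arm or the gripper's body presses on something with over 40 N, if the wrist force passes 120 N, or if a joint passes its speed limit or range.

## Working session

There is one attempt and no reset: what is moved stays moved. The work goes in short steps, Python scripts to look and compute and a tool call to move; the robot and the scene stay as the last step left them, time stands still between calls to the robot, and variables do not carry over. Pictures are saved under pics/ and viewed, at most 10 in all, crops included, and the job is handed in when it is done.

Besides the shell and the picture viewer there is one more tool, called after "Emit:" by a JSON object that holds its "op" and its "data", one argument or row to a line. step_arm: Moves the arm, as the interface text tells. Its arguments: {"type":"object","properties":{"commands":{"type":"string"},"newtons":{"type":"number"}},"required":["commands"]}

```bash
mkdir -p pics; cat > h.py <<'E'
from rig import *
import numpy as np, cv2
def ray(cam,uv,z):
    m=camera_model(cam);K=np.array(m["mtx"]);R=np.array(m["rotation"]);e=np.array(m["eye"])
    d=R@np.linalg.inv(K)@np.array([uv[0],uv[1],1.]);return e+d*(z-e[2])/d[2]
def proj(cam,p):
    m=camera_model(cam);K=np.array(m["mtx"]);R=np.array(m["rotation"]);e=np.array(m["eye"])
    c=K@(R.T@(np.array(p)-e));return c[:2]/c[2]
def save(n,im,s=1):
    cv2.imwrite("pics/"+n,cv2.resize(im[:,:,::-1],None,fx=s,fy=s,interpolation=cv2.INTER_CUBIC))
E
python3 - <<'E'
from h import *
for c in("top","side"):
    im=capture(c);save(c+"0.png",im,1.5)
    print(c,{k:np.round(v,3).tolist() for k,v in camera_model(c).items()})
    for l in["relay","spare_relay","socket","rod_unit"]:
        for d in search_frame(c,l)[:4]:print(l,np.round(d["rect"]),round(d["score"],2))
    for l in["relay","socket","rod_unit","rod_grip","rod_pointer","mark"]:
        for d in spot_point(c,l)[:4]:print("pt",l,np.round(d["xy"],1),round(d["score"],2),np.round(ray(c,d["xy"],{"rod_grip":70,"rod_pointer":30,"mark":30}.get(l,0))))
print(sense())
E
```

```text
top {'mtx': [[411.208, 0.0, 258.551], [0.0, 411.208, 191.931], [0.0, 0.0, 1.0]], 'eye': [482.411, 19.901, 1237.554], 'rotation': [0.032, -0.706, 0.707, -0.039]}
relay [341. 248.  15.  16.] 0.75
relay [314. 224.  13.  17.] 0.66
relay [324. 271.  16.   9.] 0.55
relay [344. 221.   9.  10.] 0.51
spare_relay [326. 189.  14.  11.] 0.54
spare_relay [402. 178.  23.  17.] 0.26
spare_relay [109. 251.  26.  50.] 0.18
socket [276. 220.  21.  37.] 0.73
rod_unit [196. 191.  50.  98.] 0.76Traceback (most recent call last):
  File "<stdin>", line 8, in <module>
  File "h.py", line 5, in ray
    d=R@np.linalg.inv(K)@np.array([uv[0],uv[1],1.]);return e+d*(z-e[2])/d[2]
      ~^~~~~~~~~~~~~~~~~
ValueError: matmul: Input operand 1 has a mismatch in its core dimension 0, with gufunc signature (n?,k),(k,m?)->(n?,m?) (size 3 is different from 4)
```

```bash
sed -i 's/R=np.array(m\["rotation"\])/R=Q(m["rotation"])/; 2a from scipy.spatial.transform import Rotation\ndef Q(q): return Rotation.from_quat(q,scalar_first=True).as_matrix()' h.py
python3 - <<'E'
from h import *
for c in("top","side"):
    im=capture(c);save(c+"0.png",im,1.5)
    for l in (["relay","spare_relay","socket","rod_unit"] if c=="side" else []):
        for d in search_frame(c,l)[:4]:print(l,np.round(d["rect"]),round(d["score"],2))
    for l in["relay","socket","rod_unit","rod_grip","rod_pointer","mark"]:
        for d in spot_point(c,l)[:5]:print("pt",l,np.round(d["xy"],1),round(d["score"],2),np.round(ray(c,d["xy"],{"rod_grip":70,"rod_pointer":30,"mark":30}.get(l,0))))
print(camera_model("side"));print(camera_model("wrist"))
print(sense())
E
```

```text
pt relay [336.1 246.5] 0.68 [ 443. -224.    0.]
pt relay [336.7 220.9] 0.62 [ 519. -228.    0.]
pt relay [311.4 220.8] 0.62 [ 520. -151.    0.]
pt relay [322.  269.4] 0.58 [ 375. -181.    0.]
pt relay [284.1 149.3] 0.45 [738. -71.   0.]
pt socket [248.1 135.4] 0.71 [781.  39.   0.]
pt socket [278.5 216.8] 0.67 [532. -52.   0.]
pt rod_unit [195.  191.5] 0.81 [609. 199.   0.]
pt rod_grip [190.5 197.3] 0.45 [585. 202.  70.]
pt rod_pointer [180.8 194.3] 0.71 [597. 237.  30.]
relay [250. 283.  10.  16.] 0.58
relay [222. 282.  23.  23.] 0.57
relay [245. 253.  14.  20.] 0.53
relay [193. 275.  14.  16.] 0.52
spare_relay [286. 259.  18.  19.] 0.65
spare_relay [357. 293.  54.  60.] 0.39
socket [238. 220.  32.  26.] 0.66
socket [250. 148.  13.  24.] 0.37
rod_unit [251. 159.  89.  34.] 0.98
rod_unit [221. 280.  21.  23.] 0.32
rod_unit [318. 336.  23.  28.] 0.19
pt relay [220.8 288.1] 0.81 [ 436. -227.    0.]
pt relay [245.  258.3] 0.54 [ 514. -155.    0.]
pt relay [250.2 287.9] 0.53 [ 510. -244.    0.]
pt relay [191.6 282.9] 0.45 [ 366. -195.    0.]
pt socket [238.6 220.1] 0.91 [522. -26.   0.]

[... 920 characters left out ...]
78])}
{'time_s': 1.2, 'joints': array([-1.41937262e+00,  3.12881375e-01,  1.49770147e+00,  2.41691858e-05,
        1.33101377e+00, -2.23376928e-01]), 'dq': array([ 0.00091144, -0.00103718,  0.00026377,  0.00068784, -0.0023271 ,
        0.00121533]), 'tau': array([-2.39206856e-04, -4.12166655e+01, -2.59902531e+01, -1.68674915e-04,
        4.72582506e-04, -8.02877850e-06]), 'eef_pos': array([ 192.2019962 , -488.55520906,  221.00315795]), 'ee_rot': array([-1.55729448e-06,  9.82492424e-01,  1.86302542e-01,  1.18024940e-05]), 'force': array([ 0.48485535, -0.62928942, -0.5062922 ]), 'wrist_torque': array([-0.02133108,  0.00183334,  0.02535903]), 'grip_force': 0.0, 'grip_width': 1.0008666820340142}
```

View pics/top0.png

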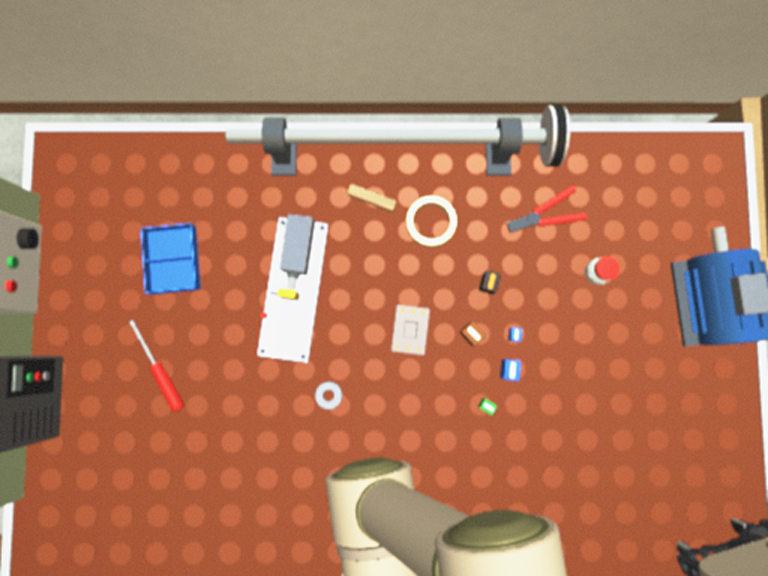

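View pics/side0.png

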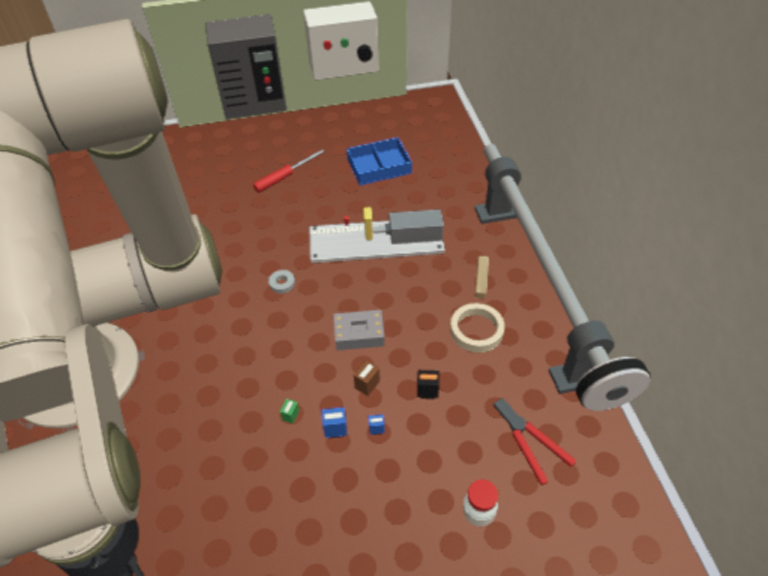

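Candidates for the blue relay in the top picture (512-wide pixels): large blue (341,247), small blue (344,222), brown (314,222), green (325,271) and black spare (326,188). I choose the larger blue one at (341,247). I'll move above it and check with a wrist crop before descending. The side picture shows the rod home, with the small red flag at about (231,146).

Emit:
{"op": "step_arm", "data": {
  "commands": "1 3 -1.5 0 0 0 0;1 7 -3.5 0 0 0 0;1 10.5 -5 0 0 0 0;1 14 -7 0 0 0 0;1 17.5 -8.5 0 0 0 0;1 21 -10 0 0 0 0;1 24 -12 0 0 0 0;1 27 -14 0 0 0 0;1 29 -15 0 0 0 0;1 30 -15.7 0 0 0 0;1 30 -15.7 0 0 0 0;1 30 -15.7 0 0 0 0;1 30 -15.7 0 0 0 0"
}}

```text
time_s: 2.28
eef_pos: [413.5, -233.3, 221.0]
ee_rot: [0.0, 0.983, 0.186, -0.0]
force: [-0.5, -0.2, -0.1]
grip_width: 0.997
grip_force: 0.0
```

```bash
python3 - <<'E'
from h import *
s=sense();im=capture("wrist");save("w1.png",im,1.5);print(s["eef_pos"],s["force"])
np.save("w1.npy",im)
for l,z in(("relay",57),("relay",0),("socket",30)):
  for d in trace("wrist",l)[:3]:
    m=d["mask"].astype(np.uint8);c=max(cv2.findContours(m,0,1)[0],key=cv2.contourArea)
    print(l,np.round(d["rect"]),d["score"],ray("wrist",d["rect"][:2],z).round(), im[d["mask"]].mean(0))
for l,z in(("relay",0),("socket",0)):
  for d in spot_point("wrist",l)[:4]:print("pt",l,d["xy"],d["score"],ray("wrist",d["xy"],z).round(1))
E
```

```text
[ 413.5019871  -233.29809611  220.99185793] [-0.47576274 -0.19144763 -0.07196501]
relay [216.  39.  44.  53.] 0.93 [ 512. -160.   57.] [198.62469438 139.76894866  99.26772616]
relay [201. 173.  31.  37.] 0.93 [ 385. -187.   57.] [ 97.24393939 197.51212121 106.64848485]
relay [259. 136.  42.  52.] 0.7 [ 444. -229.   57.] [106.75388389 169.08176615 240.39901881]
relay [216.  39.  44.  53.] 0.93 [ 515. -152.    0.] [198.62469438 139.76894866  99.26772616]
relay [201. 173.  31.  37.] 0.93 [ 366. -184.    0.] [ 97.24393939 197.51212121 106.64848485]
relay [259. 136.  42.  52.] 0.7 [ 436. -234.    0.] [106.75388389 169.08176615 240.39901881]
socket [98. 24. 90. 47.] 0.71 [484. -43.  30.] [187.94770716 175.62469831 162.28600161]
pt relay [258.0, 125.0] 0.72 [ 446.7 -227.7    0. ]
pt relay [291.8, 71.7] 0.72 [ 515.2 -240.9    0. ]
pt relay [205.9, 166.5] 0.61 [ 376.4 -186.9    0. ]
pt relay [223.0, 44.7] 0.58 [ 512.9 -160.2    0. ]
```

View pics/w1.png

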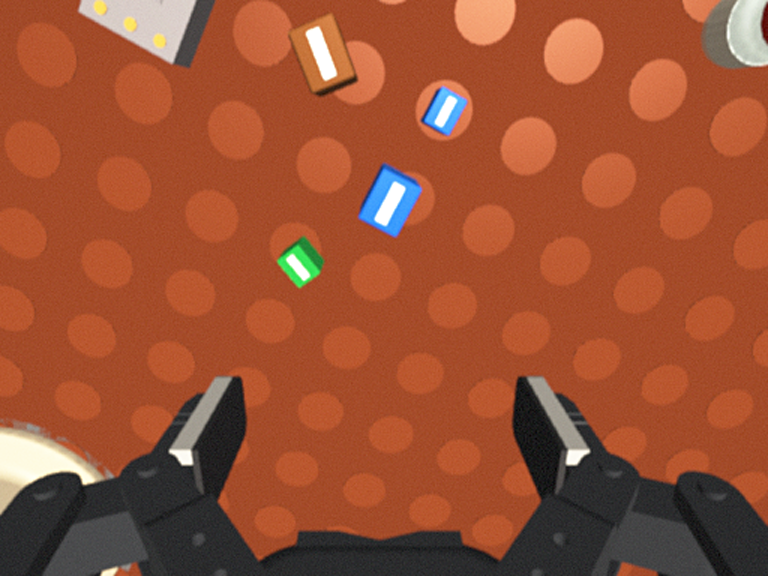

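The wrist picture shows, at original pixels, the larger blue relay at (260,134), the small blue one at (296,73), green at (200,175) and brown at (216,38). The choice is confirmed. Next I'll measure its yaw.

```bash
cat >> h.py <<'E'
def rect_on(cam,mask,z):
    c=max(cv2.findContours(mask.astype(np.uint8),0,1)[0],key=cv2.contourArea)[:,0]
    p=np.array([ray(cam,q,z)[:2] for q in c],np.float32)
    (ce,wh,_)=r=cv2.minAreaRect(p);b=cv2.boxPoints(r);e=[b[1]-b[0],b[2]-b[1]]
    e=max(e,key=np.linalg.norm);return np.round(ce,1),np.round(wh,1),round(float(np.degrees(np.arctan2(e[1],e[0]))),1)
def to_tool(p,yaw=None,q=None):
    "world target -> tool shift cm, rz; yaw: wanted world heading (deg) of the closing line (tool y)"
    s=sense();R=Q(s["ee_rot"]);t=R.T@(np.array(p)-s["eef_pos"])/10
    rz=None
    if yaw is not None:
        cur=np.degrees(np.arctan2(R[1,1],R[0,1]));d=(yaw-cur+90)%180-90;rz=-np.radians(d)
    print("shift cm",t.round(2),"rz",rz,"tcp",s["eef_pos"].round(1),"j",s["joints"].round(2))
E
python3 - <<'E'
from h import *
im=np.load("w1.npy").astype(int)
sub=np.zeros((384,512),bool);sub[105:162,235:285]=1
w=sub&(im.min(2)>190);b=sub&(im[:,:,2]>im[:,:,0]+40)|w
print("stripe",rect_on("wrist",w,57)); 
top=b&((im[:,:,2]>190)|w);print("top",rect_on("wrist",top,57),rect_on("wrist",b,57))
to_tool([440,-226,33])
for q in (im[y,x] for y,x in((112,255),(125,270),(140,245),(150,262))):print(q)
# socket from top cam
t=capture("top")
for d in trace("top","socket"):print(d["score"],rect_on("top",d["mask"],30))
for d in trace("top","relay"):print(d["score"],rect_on("top",d["mask"],57))
E
```

```text
stripe (array([ 444.5, -229.1]), array([ 9.2, 28.8]), -6.0)
top (array([ 445.1, -229. ]), array([29.5, 38.3]), -6.3) (array([ 446.1, -228.7]), array([30.7, 40.3]), -5.5)
shift cm [ 2.71  0.3  18.8 ] rz None tcp [ 413.6 -233.1  221. ] j [-0.76  0.2   1.64 -0.    1.3   0.44]
[ 31  93 187]
[128 193 253]
[ 66 161 253]
[ 61 157 252]
0.6 (array([524.4, -35. ]), array([65.7, 94.3]), -6.8)
0.37 (array([397.9, 123.5]), array([51.3, 48.6]), 45.4)
0.71 (array([ 448.7, -224.2]), array([34.3, 39.7]), -1.2)
0.63 (array([ 378.9, -178.1]), array([31.6, 21.5]), 63.4)
0.51 (array([ 515.7, -234.3]), array([23. , 26.1]), -1.2)
0.46 (array([ 515.2, -153.1]), array([38.3, 32.7]), 44.5)
```

Emit:
{"op": "step_arm", "data": {
  "commands": "0.7 1.5 0.4 1 0 0 0.12;0.7 3.1 0.8 3 0 0 0.24;0.7 3.1 0.8 6 0 0 0.36;0.7 3.1 0.8 8 0 0 0.48;0.7 3.1 0.8 10 0 0 0.48;0.7 3.1 0.8 10 0 0 0.48;0.7 3.1 0.8 10 0 0 0.48"
}}

```text
time_s: 3.32
eef_pos: [445.5, -228.7, 121.0]
ee_rot: [-0.0, 0.999, -0.052, -0.001]
force: [0.4, -0.0, 0.5]
grip_width: 0.698
grip_force: 0.0
```

```bash
python3 - <<'E'
from h import *
im=capture("wrist");save("w2.png",im);np.save("w2.npy",im);im=im.astype(int)
to_tool([445,-229,33],84)
for d in trace("wrist","relay")[:3]:print(d["score"],np.round(d["rect"]),rect_on("wrist",d["mask"],57),im[d["mask"]].mean(0).round())
E
```

```text
shift cm [-0.11 -0.    8.89] rz 0.00014358379594559963 tcp [ 446.  -229.1  121.9] j [-0.71  0.36  1.7   0.    1.07  0.97]
0.91 [261. 102.  26.  35.] (array([ 514.4, -242.7]), array([18.7, 24.1]), -5.9) [118. 180. 249.]
0.79 [211. 266.  37.  49.] (array([ 392.3, -192.8]), array([27.6, 37.7]), -30.3) [ 81. 183.  94.]
0.65 [253. 193.  44.  62.] (array([ 450. , -230.6]), array([29.7, 47.4]), -6.4) [ 91. 156. 235.]
```

View pics/w2.png

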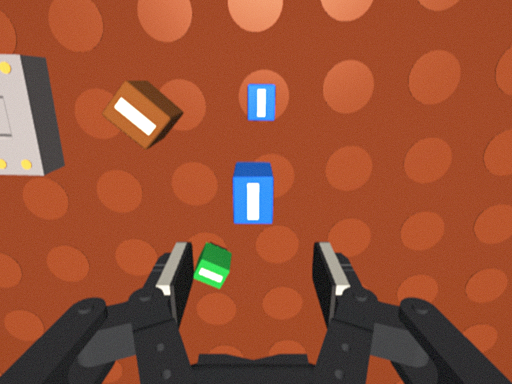

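The large blue relay is centred between the fingers at (253,200), with stripe and yaw aligned. Green sits clear of the finger path, so I descend and grip.

Emit:
{"op": "step_arm", "data": {
  "commands": "0.7 0 0 3 0 0 0;0.7 0 0 6 0 0 0;0.7 0 0 8 0 0 0;0.7 0 0 8.8 0 0 0;0.7 0 0 8.8 0 0 0;0.2 0 0 8.8 0 0 0;0.2 0 0 8.8 0 0 0;0.2 0 0 8.8 0 0 0;0.2 0 0 8.8 0 0 0;0.2 0 0 8.8 0 0 0;0.2 0 0 8.8 0 0 0",
  "newtons": 40
}}

```text
time_s: 4.33
eef_pos: [446.5, -229.5, 34.8]
ee_rot: [0.001, 0.999, -0.052, 0.001]
force: [-1.0, 0.5, 5.2]
grip_width: 0.339
grip_force: 39.5
```

Emit:
{"op": "step_arm", "data": {
  "commands": "0.2 0 0 -3 0 0 0;0.2 0 0 -6 0 0 0;0.2 0 0 -9 0 0 0;0.2 0.5 -2 -10 0 0 0;0.2 1.3 -5 -10 0 0 0;0.2 2 -8 -10 0 0 0;0.2 2.8 -11 -10 0 0 0;0.2 3.6 -14 -10 0 0 0;0.2 4.2 -17 -10 0 0 0;0.2 4.7 -19 -10 0 0 0;0.2 4.9 -19.6 -10 0 0 0;0.2 4.9 -19.6 -10 0 0 0;0.2 4.9 -19.6 -10 0 0 0;0.2 4.9 -19.6 -10 0 0 0"
}}

```text
time_s: 5.5
eef_pos: [514.8, -40.1, 133.3]
ee_rot: [0.0, 0.999, -0.053, 0.0]
force: [-0.1, -0.0, -0.5]
grip_width: 0.34
grip_force: 40.4
```

```bash
python3 - <<'E'
from h import *
s=sense();im=capture("wrist");save("w3.png",im,1.5);np.save("w3.npy",im);print(s["eef_pos"],s["ee_rot"],s["grip_width"])
for d in trace("wrist","socket")[:2]:print(d["score"],np.round(d["rect"]),rect_on("wrist",d["mask"],30))
for d in trace("wrist","relay")[:2]:print(d["score"],np.round(d["rect"]),rect_on("wrist",d["mask"],s["eef_pos"][2]+24))
for d in spot_point("wrist","socket")[:2]:print(d["score"],d["xy"],ray("wrist",d["xy"],0))
print(proj("wrist",s["eef_pos"]),proj("wrist",[524,-35,30]))
E
```

```text
[514.77815539 -40.06022463 133.25067927] [ 1.62100098e-04  9.98587972e-01 -5.31227074e-02  1.15077805e-04] 0.3395845461006253
0.57 [248. 171.  84. 110.] (array([523.8, -36.4]), array([64.7, 94.5]), -7.7)
0.92 [252. 250.  63. 104.] (array([522. , -41.3]), array([29.1, 53.1]), -6.0)
0.92 [486. 161.  50.  37.] (array([ 555.8, -144.2]), array([22. , 15.5]), 82.7)
0.7 [247.7, 166.9] [521.30587344 -36.55660305   0.        ]
0.27 [422.7, 39.8] [ 614.31965964 -192.59252557    0.        ]
[251.93808645 241.85230863] [245.02965828 173.35280865]
```

View pics/w3.png

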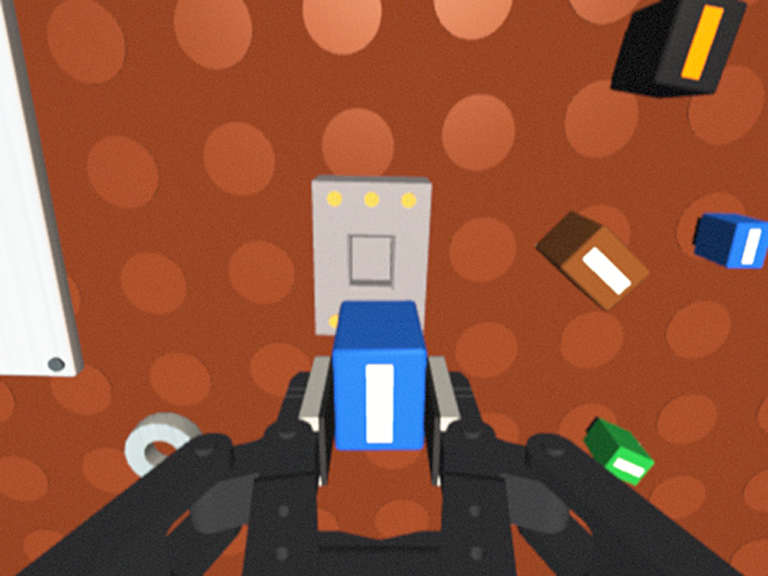

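The relay is held square between the pads, with its top face around (252,267) in original pixels. The socket hole is free, centred near (248,174).

```bash
python3 - <<'E'
from h import *
P=lambda u,v,z:ray("wrist",(u/1.5,v/1.5),z)[:2]
h=[P(*q,30) for q in((349,235),(394,235),(394,287),(350,287))];print("hole",np.round(h,1).tolist(),np.mean(h,0))
for q in((312,181),(431,181),(316,335)):print(P(*q,30).round(1))
z=155.5
t=[P(*q,z) for q in((333,353),(426,353),(424,450),(335,450))];print("relay top",np.round(t,1).tolist(),np.mean(t,0))
im=np.load("w3.npy").astype(int);sub=np.zeros((384,512),bool);sub[238:300,240:266]=1
print("stripe",rect_on("wrist",sub&(im.min(2)>200),z))
s=sense();print(s["eef_pos"])
E
```

```text
hole [[539.5, -26.4], [536.8, -51.2], [506.3, -48.4], [509.0, -23.1]] [522.89636476 -37.2738549 ]
[570.9 -10.4]
[564.2 -73.7]
[480.9   0.9]
relay top [[531.8, -27.9], [528.8, -56.6], [492.6, -53.3], [495.8, -23.6]] [512.23512389 -40.3387998 ]
stripe (array([512.1, -40. ]), array([ 8.3, 28.7]), -5.5)
[514.83949995 -39.767875   133.07000748]
```

Emit:
{"op": "step_arm", "data": {
  "commands": "0.2 0.5 -0.2 1 0 0 0.015;0.2 1 -0.4 3 0 0 0.015;0.2 1 -0.4 5 0 0 0.015;0.2 1 -0.4 6 0 0 0.015;0.2 1 -0.4 6.4 0 0 0.015;0.2 1 -0.4 6.4 0 0 0.015;0.2 1 -0.4 6.7 0 0 0.015;0.2 1 -0.4 7 0 0 0.015;0.2 1 -0.4 7.2 0 0 0.015;0.2 1 -0.4 7.2 0 0 0.015"
}}

```text
time_s: 6.53
eef_pos: [525.3, -36.0, 61.0]
ee_rot: [0.0, 0.998, -0.06, 0.0]
force: [0.7, 0.0, -0.8]
grip_width: 0.338
grip_force: 40.4
```

```bash
python3 - <<'E'
from h import *
s=sense();im=capture("wrist");save("w4.png",im,1.5);print(s["eef_pos"],s["force"],s["wrist_torque"])
E
```

```text
[525.33692083 -36.04449641  61.01137575] [ 0.65040746  0.04809204 -0.81207656] [-0.05137784  0.00210929 -0.03584999]
```

View pics/w4.png

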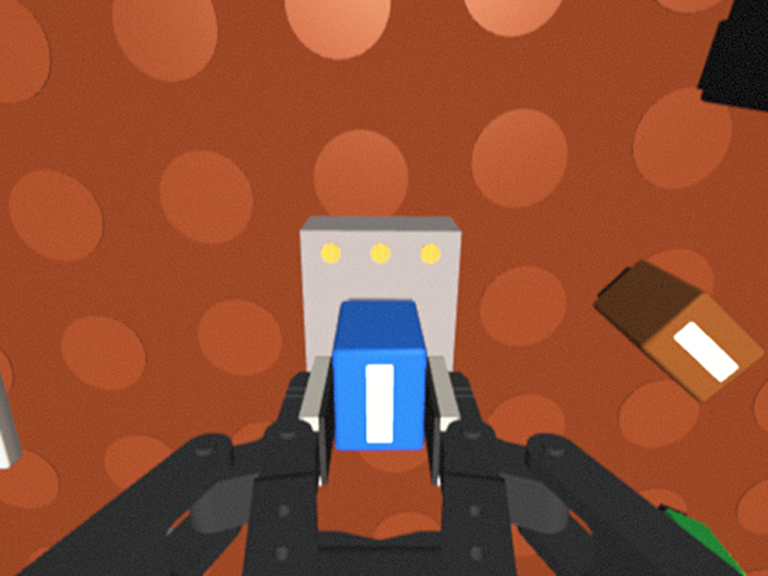

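The relay is laterally centred over the socket (column 253, block edges about 200–307). Its plug is already about 4 mm in with no contact force, so I push on home.

Emit:
{"op": "step_arm", "data": {
  "commands": "0.2 0 0 0.2 0 0 0;0.2 0 0 0.4 0 0 0;0.2 0 0 0.6 0 0 0;0.2 0 0 0.75 0 0 0;0.2 0 0 0.85 0 0 0;0.2 0 0 0.9 0 0 0;0.2 0 0 0.9 0 0 0"
}}

```text
time_s: 7.17
eef_pos: [525.4, -36.0, 52.9]
ee_rot: [0.0, 0.998, -0.06, 0.0]
force: [-3.4, 1.4, 10.3]
grip_width: 0.337
grip_force: 41.6
```

Seated height matches (52.9 ≈ 18 + 34.8). Now I release and rise.

Emit:
{"op": "step_arm", "data": {
  "commands": "0.2 0 0 1.0 0 0 0;0.2 0 0 1.0 0 0 0;0.6 0 0 0.9 0 0 0;0.6 0 0 0.85 0 0 0;0.6 0 0 0.85 0 0 0;0.6 0 0 -1 0 0 0;0.6 0 0 -4 0 0 0;0.6 0 0 -7 0 0 0;0.6 0 0 -10 0 0 0;0.6 0 0 -12 0 0 0;0.6 0 0 -12 0 0 0;0.6 0 0 -12 0 0 0;0.6 0 0 -12 0 0 0"
}}

```text
time_s: 8.25
eef_pos: [524.8, -35.9, 170.7]
ee_rot: [-0.0, 0.998, -0.06, -0.001]
force: [-0.5, -0.1, -0.8]
grip_width: 0.602
grip_force: 0.0
```

```bash
python3 - <<'E'
from h import *
s=sense();im=capture("wrist");save("w5.png",im,1.5);np.save("w5.npy",im);print(s["eef_pos"],s["joints"].round(2))
for d in trace("wrist","relay")[:3]:print(d["score"],np.round(d["rect"]),rect_on("wrist",d["mask"],75))
for d in trace("wrist","socket")[:1]:print(rect_on("wrist",d["mask"],30))
for c in("side","top"):
  im=capture(c);np.save(c+"5.npy",im)
  for l,z in(("relay",75),("rod_unit",0),("rod_grip",87)):
    for d in trace(c,l)[:2]:print(c,l,d["score"],np.round(d["rect"]),rect_on(c,d["mask"],z))
a=np.load("top5.npy")[110:260,150:300];b=np.load("side5.npy")[120:240,180:330]
save("ts.png",np.hstack([cv2.resize(a,(400,400),interpolation=2),cv2.resize(b,(400,400),interpolation=2)]))
E
```

```text
[524.79133362 -35.93563724 170.70289979] [-0.29  0.36  1.57  0.    1.22  1.4 ]
0.96 [253. 182.  40.  55.] (array([527.4, -36.7]), array([30.5, 48.5]), -7.9)
0.95 [401. 282.  38.  37.] (array([ 412.4, -162.5]), array([44.6, 26. ]), 56.3)
0.85 [384. 173.  62.  57.] (array([ 525.6, -144. ]), array([51.1, 28.7]), 41.8)
(array([523.5, -36.5]), array([65.6, 94.3]), -7.3)
side relay 0.77 [245. 252.  17.  20.] (array([ 510.3, -180.7]), array([56.8, 43.2]), 44.7)
side relay 0.66 [238. 211.  16.  22.] (array([521.1, -51.7]), array([61.1, 36.8]), 81.8)
side rod_unit 0.8 [253. 158.  87.  33.] (array([670. , 207.3]), array([136.5, 177.9]), -8.6)
side rod_unit 0.55 [320. 185.   8.  28.] (array([794.1,  49.1]), array([112.2,  22.8]), 68.7)
side rod_grip 0.41 [250. 157.  12.  10.] (array([593.9, 140.4]), array([37.9, 36. ]), 77.4)
top relay 0.64 [344. 222.  12.   9.] (array([ 513.9, -230.4]), array([22.9, 22.6]), 89.9)
top rod_unit 0.75 [195. 191.  50.  96.] (array([614. , 199.8]), array([107.7, 295. ]), -8.3)
top rod_unit 0.26 [288. 149.  37.  37.] (array([745.4, -81.5]), array([101.3,  99.5]), 90.0)
top rod_grip 0.72 [192. 192.  15.  11.] (array([593.4, 191.5]), array([36.1, 41.5]), -44.4)
top rod_grip 0.68 [401. 180.  22.  15.] (array([ 631.9, -395. ]), array([63.3, 45.6]), 90.0)
```

View pics/w5.png

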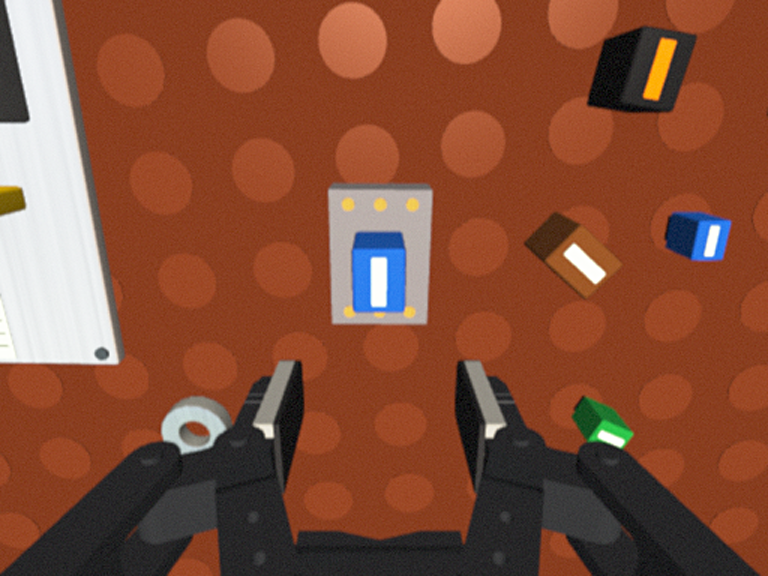

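The relay stands upright in the socket, its top face at (253,190), and nothing is holding it. The rod unit is at the left. I'll move the wrist camera over it.

Emit:
{"op": "step_arm", "data": {
  "commands": "0.8 0.1 -3 -1 0 0 0;0.8 0.2 -6 -2 0 0 0;0.8 0.3 -9 -2 0 0 0;0.8 0.4 -12 -2 0 0 0;0.8 0.5 -15 -2 0 0 0;0.8 0.6 -18 -2 0 0 0;0.8 0.6 -21 -2 0 0 0;0.8 0.6 -23 -2 0 0 0;0.8 0.6 -24.3 -2 0 0 0;0.8 0.6 -24.3 -2 0 0 0;0.8 0.6 -24.3 -2 0 0 0;0.8 0.6 -24.3 -2 0 0 0"
}}

```text
time_s: 9.8
eef_pos: [560.5, 203.4, 192.0]
ee_rot: [0.0, 0.998, -0.061, -0.0]
force: [0.5, -0.7, 0.5]
grip_width: 0.803
grip_force: 0.0
```

```bash
python3 - <<'E'
from h import *
s=sense();im=capture("wrist");save("w6.png",im,1.5);np.save("w6.npy",im);print(s["eef_pos"],s["joints"].round(2))
for l,z in(("rod_grip",87),("rod_unit",12)):
    for d in trace("wrist",l)[:2]:print(l,d["score"],np.round(d["rect"]),rect_on("wrist",d["mask"],z))
for l,z in(("rod_grip",70),("rod_pointer",30),("mark",30)):
    for d in spot_point("wrist",l)[:2]:print(l,d["score"],np.round(d["xy"],1),ray("wrist",d["xy"],z).round(1))
E
```

```text
[560.49077469 203.39979185 191.96892066] [ 0.15  0.49  1.31 -0.    1.34  1.84]
rod_grip 0.6 [242. 133.  60.  59.] (array([599.6, 198.3]), array([45.4, 45.4]), 37.0)
rod_unit 0.8 [256. 120. 105. 241.] (array([589.5, 198.8]), array([102.9, 250.8]), -8.0)
rod_grip 0.8 [252.  142.9] [591.3 199.7  70. ]
rod_pointer 0.63 [211.7 133.7] [597.7 239.8  30. ]
mark 0.44 [205.8 176.4] [554.3 253.3  30. ]
```

View pics/w6.png

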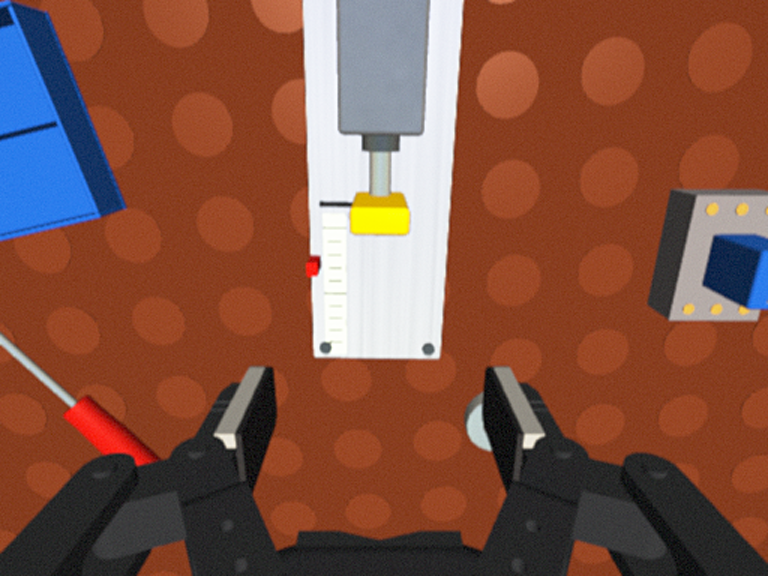

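The yellow grip's top face is at (253,146), the pointer tip at (213,136), and the red flag at (209,178), all in original pixels. The rod is still home.

```bash
python3 - <<'E'
from h import *
P=lambda u,v,z:ray("wrist",(u/1.5,v/1.5),z)[:2]
im=np.load("w6.npy").astype(int)
L=P(313,357,12)-P(305,20,12);Rr=P(440,357,12)-P(463,20,12)
print("hd",[np.degrees(np.arctan2(-v[1],-v[0])) for v in(L,Rr)])
red=(im[:,:,0]>150)&(im[:,:,1]<60)&(im[:,:,2]<60);red[:,:195]=0;red[:,225:]=0;red[:160]=0;red[200:]=0
ys,xs=np.where(red);print("red px",xs.min(),xs.max(),ys.min(),ys.max(),xs.mean(),ys.mean())
print(im[168:188,208].tolist())
ye=(im[:,:,0]>200)&(im[:,:,1]>190)&(im[:,:,2]<90);print("yellow top",rect_on("wrist",ye,87))
a=np.radians(-8);ux=np.array([np.cos(a),np.sin(a)]);uy=np.array([-np.sin(a),np.cos(a)])
p=ray("wrist",(320/1.5,204/1.5),30)[:2];m=ray("wrist",(xs.mean(),ys.mean()),32)[:2];g=np.array(rect_on("wrist",ye,87)[0])
print("ptr",p,p@ux,p@uy,"mark",m,m@ux,m@uy,"grip",g@ux,g@uy)
to_tool([g[0],g[1],72],-98)
E
```

```text
hd [np.float64(-8.22887439759818), np.float64(-7.905893093002754)]
red px 203 211 171 185 207.37755102040816 177.39795918367346
[[240, 245, 246], [231, 213, 218], [197, 132, 134], [168, 47, 48], [165, 17, 17], [163, 27, 24], [172, 16, 6], [232, 27, 25], [251, 23, 9], [250, 21, 14], [249, 30, 22], [249, 35, 20], [248, 32, 21], [249, 30, 24], [249, 33, 21], [248, 87, 82], [241, 177, 173], [231, 226, 224], [232, 239, 235], [234, 234, 231]]
yellow top (array([591.4, 199.2]), array([31.7, 14.3]), 83.2)
ptr [595.16035398 238.67363028] 556.1513450822073 319.18118694506694 mark [553.57838893 251.42171805] 513.1998619550402 326.01812018947214 grip 557.9212541425196 279.5683712011035
shift cm [ 3.12  0.1  12.01] rz 0.018630578913998067 tcp [560.5 203.9 192.1] j [ 0.15  0.49  1.31 -0.    1.34  1.84]
```

Emit:
{"op": "step_arm", "data": {
  "commands": "0.8 1 0 2 0 0 0.02;0.8 2 0.1 4 0 0 0.02;0.8 3.1 0.1 7 0 0 0.02;0.8 3.1 0.1 10 0 0 0.02;0.8 3.1 0.1 12 0 0 0.02;0.8 3.1 0.1 12.4 0 0 0.02;0.8 3.1 0.1 12.4 0 0 0.02;0.2 3.1 0.1 12.4 0 0 0.02;0.2 3.1 0.1 12.4 0 0 0.02;0.2 3.1 0.1 12.4 0 0 0.02;0.2 3.1 0.1 12.4 0 0 0.02;0.2 3.1 0.1 12.4 0 0 0.02;0.2 3.1 0.1 12.4 0 0 0.02",
  "newtons": 90
}}

```text
time_s: 11.18
eef_pos: [591.8, 199.5, 70.4]
ee_rot: [0.0, 0.998, -0.07, 0.001]
force: [-3.1, -3.4, 8.5]
grip_width: 0.355
grip_force: 88.4
```

```bash
cat >> h.py <<'E'
def gap(n):
    s=sense();im=capture("wrist");save(n,im,1.5);np.save("last.npy",im);print(s["eef_pos"],s["force"],s["grip_force"])
    for l,z in(("rod_pointer",30),("mark",30)):
        for d in spot_point("wrist",l)[:2]:print(l,round(d["score"],2),np.round(d["xy"],1),ray("wrist",d["xy"],z).round(1))
    R=im.astype(int);red=(R[:,:,0]>140)&(R[:,:,1]<70)&(R[:,:,2]<70);red[:,:130]=0;red[:,230:]=0
    n,lab,st,c=cv2.connectedComponentsWithStats(red.astype(np.uint8))
    for i in range(1,n):
        if 15<st[i,4]<900:print("red",st[i],c[i].round(1))
E
python3 - <<'E'
from h import *
gap("w7.png")
E
```

```text
[591.84800609 199.45741775  70.39444192] [-3.08221137 -3.38406868  8.52802565] 88.3980131149292
rod_pointer 0.56 [192.9 214.2] [596.  238.6  30. ]
mark 0.5 [186.5 272.1] [552.2 252.1  30. ]
red [169 192  16  42 275] [177.1 212.4]
red [130 223   3  14  29] [130.8 229.3]
red [181 255   9  23  60] [184.9 266.9]
red [130 280  15   9  55] [136.3 284.4]
red [211 342  17  11  88] [218.5 347.6]
red [153 357   9  16  51] [157.8 363.3]
red [143 367   9  10  24] [147.1 371.7]
```

View pics/w7.png

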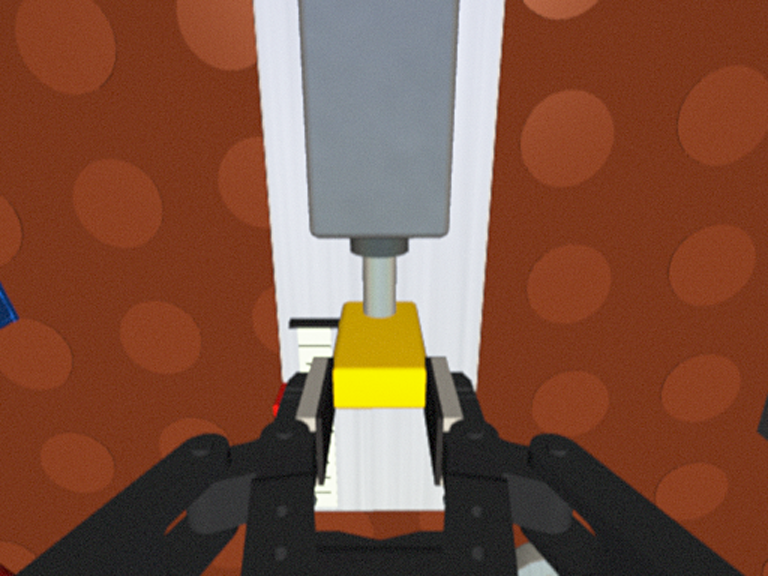

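The grip is held squarely, with the pointer at (193,215). The flag is partly hidden behind the finger at (186,268). Next I draw the rod out about 45 mm.

Emit:
{"op": "step_arm", "data": {
  "commands": "0.2 -0.4 0 0 0 0 0;0.2 -0.9 0 0 0 0 0;0.2 -1.4 0 0 0 0 0;0.2 -1.9 0 0 0 0 0;0.2 -2.4 0 0 0 0 0;0.2 -2.9 0 0 0 0 0;0.2 -3.4 0 0 0 0 0;0.2 -3.9 0 0 0 0 0;0.2 -4.3 0 0 0 0 0;0.2 -4.5 0 0 0 0 0;0.2 -4.5 0 0 0 0 0;0.2 -4.5 0 0 0 0 0;0.2 -4.5 0 0 0 0 0"
}}

```text
time_s: 12.42
eef_pos: [549.4, 205.4, 70.5]
ee_rot: [0.0, 0.998, -0.07, 0.004]
force: [8.1, -4.1, 3.5]
grip_width: 0.355
grip_force: 89.0
```

```bash
python3 - <<'E'
from h import *
gap("w8.png")
im=np.load("last.npy")
a=cv2.resize(im[190:260,150:290],(780,390),interpolation=cv2.INTER_CUBIC)
t=capture("top")
for c in("top","side"):
  if c=="side":t2=capture(c)
  for l in("rod_pointer","mark"):
    for d in spot_point(c,l)[:2]:print(c,l,round(d["score"],2),np.round(d["xy"],1),ray(c,d["xy"],30).round(1))
b=[cv2.resize(x,(390,195),interpolation=cv2.INTER_CUBIC) for x in(t[185:225,150:230],t2[125:165,200:280])]
save("fin.png",np.vstack([a,np.hstack(b)]))
E
```

```text
[549.36609314 205.35503047  70.45180255] [ 8.06850574 -4.06974909  3.45815231] 89.0154218673706
rod_pointer 0.78 [192.6 212.5] [555.  244.5  30. ]
mark 0.92 [178.7 218.2] [552.2 254.6  30. ]
red [147  74   8   8  19] [150.6  77.2]
red [157  76   7   7  16] [160.4  79.2]
red [164 135  16  30 139] [172.2 149.8]
red [164 159   8   8  27] [167.4 162.4]
red [167 165  14  14  64] [173.7 171.7]
red [177 204  16  24 257] [183.8 216.1]
red [218 308   7  16  23] [220.  316.4]
side rod_pointer 0.52 [229.2 147.9] [545.5 241.4  30. ]
side rod_pointer 0.33 [254.2 164.3] [607.8 151.2  30. ]
```

View pics/fin.png

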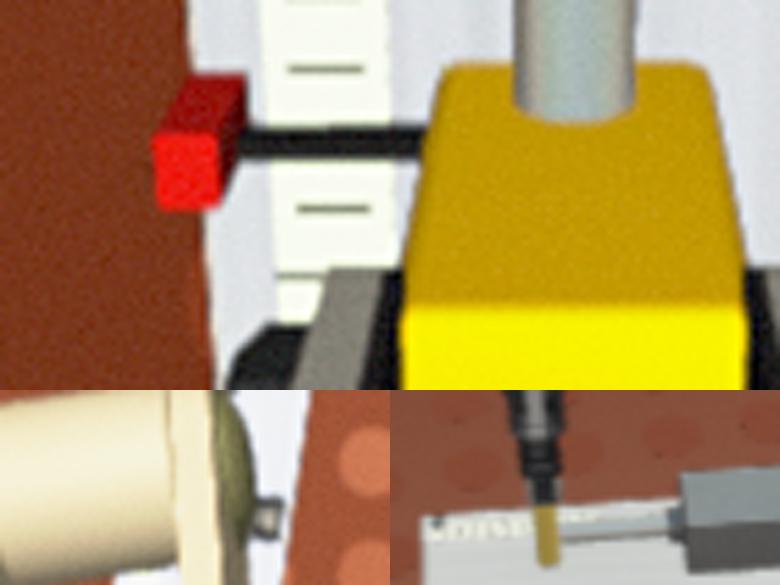

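The final view shows the pointer tip at (193.1,215.7) and the flag's bright top face centred at (183.7,220.7). I'll compute the residual along the rod.

```bash
python3 - <<'E'
from h import *
a=np.radians(-8);ux=np.array([np.cos(a),np.sin(a)]);uy=np.array([-np.sin(a),np.cos(a)])
f=lambda uv,z:(lambda p:np.round([p@ux,p@uy],1))(ray("wrist",uv,z)[:2])
q=lambda u,v:(150+u/5.571-.4,190+v/5.571-.4)
print("ptr z30",f(q(243,143),30),"z31.5",f(q(243,143),31.5))
for c in((155,133),(222,133),(218,208),(159,208),(188,171)):print("flag",f(q(*c),34))
s=sense();print(s["eef_pos"],s["force"],s["grip_force"],s["time_s"])
E
```

```text
ptr z30 [513.5 319. ] z31.5 [514.2 318.7]
flag [516.6 328.5]
flag [516.6 320.6]
flag [506.8 321.7]
flag [506.8 328.8]
flag [511.7 325. ]
[549.42196507 205.35300307  70.4616053 ] [ 7.4888549  -4.09957103  2.80784343] 89.022878408432 12.8667
```

Emit:
{"op": "step_arm", "data": {
  "commands": "0.2 -0.1 0 0 0 0 0;0.2 -0.2 0 0 0 0 0;0.2 -0.2 0 0 0 0 0;0.2 -0.2 0 0 0 0 0;0.2 -0.2 0 0 0 0 0;0.2 -0.2 0 0 0 0 0;0.2 -0.2 0 0 0 0 0;0.2 -0.2 0 0 0 0 0"
}}

```text
time_s: 13.53
eef_pos: [547.5, 205.6, 70.4]
ee_rot: [-0.0, 0.998, -0.07, 0.004]
force: [7.6, -4.4, 3.2]
grip_width: 0.35
grip_force: 89.0
```

```bash
python3 - <<'E'
from h import *
gap("w9.png")
im=np.load("last.npy").astype(int)
a=np.radians(-8);ux=np.array([np.cos(a),np.sin(a)])
br=(im[:,:,0]>210)&(im[:,:,1]<90)&(im[:,:,2]<90);br[:200]=0;br[235:]=0;br[:,:170]=0;br[:,200:]=0
ys,xs=np.where(br);print(xs.mean(),ys.mean(),ys.min(),ys.max(),"flag",ray("wrist",(xs.mean(),ys.mean()),34)[:2]@ux)
dk=(im.max(2)<90);dk[:,:198]=0;dk[:,220:]=0;dk[:205]=0;dk[226:]=0
ys,xs=np.where(dk);print(xs.min(),xs.max(),ys.min(),ys.max(),"ptr",ray("wrist",(xs.mean(),ys.mean()),30)[:2]@ux)
print(sense()["time_s"])
E
```

```text
[547.49098713 205.61998352  70.44901397] [ 7.58881545 -4.3872363   3.18919256] 89.01350855827332
rod_pointer 0.96 [195.  212.6] [552.8 243.1  30. ]
mark 0.78 [181.7 213. ] [553.7 252.   30. ]
red [151  68  10   8  20] [154.8  71.8]
red [164 133  15  34 170] [171.3 148.6]
red [167 164  13  12  54] [174.8 169.4]
red [176 201  16  25 261] [183.5 213.6]
182.75172413793103 217.5655172413793 211 224 flag 511.69679325143437
198 219 213 217 ptr 511.81440569878947
13.6833
```

The pointer reads 511.8 and the flag 511.7 along the rod. It is aligned, steady and held, so I hand in.

```bash
python3 -c "
from rig import *
print(finish_job())"
```

```text
the job is handed in; nothing more can be done
None
```

I handed the job in at about 14 s on the robot's clock (the limit is 59 s). The blue relay is pushed home in the socket and released, and the rod is held with its pointer within about 1 mm of the flag's middle by my camera measurement, gripped at 89 N; the judge's verdict was not reported.

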